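Set the filtration manifold's taps for the blue bottle's sample

ROBOT

A 6-joint arm with a two-finger parallel gripper is mounted at the origin on the work surface. World frame = base frame: x ahead of the robot, y to its left, z up, the work surface at z = 0. Lengths are in m, angles in rad, forces in N, time in s.
With the tool pointing down it reaches from about 0.425 to 0.95 m from the base axis. Payload 3.5 kg.
Tool frame: the origin (TCP) lies at the very end of the fingers, on their centre line; the grasp point (between the pads) lies 19 mm behind it (ctrl.grip_point_offset is the distance from the TCP to the grasp point, in m); z points along the fingers, y is the line along which they close (so a half turn about z gives the same grasp; the last joint's range is limited). The gripper opens to 85 mm and grips with 20 to 120 N. Pads are 22 mm wide; open, the fingers measure 114 mm over their backs; the gripper's body (76 mm by 85 mm) begins 54 mm behind the grasp point. The pads swing forward as they close: fully open they stand 13 mm farther back than shut.
Start: joints at [1.067, 0.286, 1.577, -0, 1.279, -0.15], TCP at [0.234, 0.633, 0.231] pointing down, gripper open.
Joint ranges: [-2.77, 2.77], [-0.9, 2.22], [0.21, 2.48], [-1.53, 4.67], [0.24, 2.81], [-2.84, 2.84]. Speed limits (rad/s): [2.79, 2.79, 3.14, 3.14, 3.14, 3.14].

INTERFACE

Orientations are given as a unit quaternion [x, y, z, w].
In Python, from plant import telemetry, vision, ctrl gives the robot as it stands.
- The arm moves only by the tool arm_command, never from a script. Its argument "series" is one flat list of numbers, 7 for each row, row after row: the shift along the tool's x, y, z in cm, then the turn, a rotation vector about the tool's x, y, z in degrees, then the closure, from 0 (fully open) to 1 (shut). A call has 1 to 10 rows; each row is the pose to reach, as a shift and turn from the pose commanded when the call began, along the tool's axes at that moment; what a row does not reach only later rows make up. A row lasts 1/12 s, in which the tool goes at most 41.7 mm and 7.16 degrees, less where a joint would pass 70% of its speed; a pose out of reach is approached as far as the arm can. A call with a gripper value outside its range is refused whole. The fingers move at their own pace and stop on an object; "force" is the grip in N (left out, the last holds). Time passes only in rows, so rows that repeat a pose let the fingers close. It gives the time, the measured TCP pose, the force, the opening and the grip force at its end, in the units of the state.
- telemetry.get_state(): the state, without advancing time (a new reading comes with each control period).
- vision.read_camera(name): name is "scene" or "top"; returns a dict with "color" (420x560x3 uint8, blue, green, red), "K" (3x3 intrinsics, pixels), "rvec" (rotation vector, rad) and "tvec" (3), from world to camera coordinates, as OpenCV has them. Camera axes: x right, y down, z forward; pixel columns grow to the right and rows downward; lengths in m; the calibration is good to about 2 mm. A picture is of the moment at which its call begins. There is no depth.
- ctrl.sign_off(): hands the job in; it is judged then, once.
The state is a dict: "time": time; "qpos": joint angles; "dq": joint speeds; "joint_efforts": joint torques, N m; "eef_pos": TCP position; "tcp_rot": TCP orientation; "contact_force": force on the tool from outside, world axes, zero at the start; "wrist_torque": the same for the moment, N m; "opening": opening from 0.0 (shut) to 1.0 (fully open); "finger_force": force on a finger pad.
Only numpy, scipy, OpenCV 4.12 (cv2) and the standard library are available. Lean on these libraries where they do the work, as an engineer would, in place of code of your own. Each camera call takes 0.05 s, during which the arm holds its last target. There are 200 camera calls.

TASK

The three taps of the vacuum filtration manifold were left part-open after rinsing. Set it to filter only the sample from the blue bottle, which stands just behind its own funnel: with one finger push the red lever of that funnel's tap fully open, in line with its pipe, and push the other two levers fully shut, square across their pipes. Only push the levers, grasp nothing, and leave the funnels, bottles and everything else on the bench as they stand.

Things in the scene. Friction and masses are not known exactly. Their poses are not given: they have to be found in the camera images.
- manifold: steel 3-place filtration manifold bolted to the bench. Origin on the bench under the middle tap's stem; x from header tube to funnels, y left, z up. Header: 38 mm tube along y at x -55, top 94 mm high, 530 long. At y +160, 0, -160 a branch pipe (75 mm high) runs along +x through a tap (stem at x 0) to a funnel (x 145). A gauge, 54 mm wide, 170 mm high, stands on the header at y -240
- tap_left (a joint): angle of the left tap's red lever about its vertical stem, rad: 0 = shut, at its stop, lever across the branch pipe, pointing along the manifold's +y; 1.571 = open, at its other stop, lever in line with the pipe, pointing along -x over the header. Opening is counter-clockwise from above. Stiff (0.22 N m: 4 N at 60 mm out); stays where it is left
- stem_left (a point): on the left tap's stem axis at the lever's mid-height, 120 mm above the bench. The lever's red sleeve runs from 27 to 83 mm out from this axis, 14 mm wide, 16 mm high (112 to 128 mm above the bench); under it are only the tap body and, towards open, the header tube
- funnel_left: left funnel: steel, clamped on its filter holder, white lid 87 mm across; origin on the funnel's axis 102 mm above the bench; it is 145 mm tall from there (top 247 mm above the bench). Fixed. The bottle of its sample stands right behind it, on the far side, 83 mm (give or take 10 mm) from the funnel's axis; the next funnels are 160 mm away
- tap_middle (a joint): angle of the middle tap's red lever about its vertical stem, rad: 0 = shut, at its stop, lever across the branch pipe, pointing along the manifold's +y; 1.571 = open, at its other stop, lever in line with the pipe, pointing along -x over the header. Opening is counter-clockwise from above. Stiff (0.22 N m: 4 N at 60 mm out); stays where it is left
- stem_middle (a point): on the middle tap's stem axis at the lever's mid-height, 120 mm above the bench. The lever's red sleeve runs from 27 to 83 mm out from this axis, 14 mm wide, 16 mm high (112 to 128 mm above the bench); under it are only the tap body and, towards open, the header tube
- funnel_middle: middle funnel: steel, clamped on its filter holder, white lid 87 mm across; origin on the funnel's axis 102 mm above the bench; it is 145 mm tall from there (top 247 mm above the bench). Fixed. The bottle of its sample stands right behind it, on the far side, 83 mm (give or take 10 mm) from the funnel's axis; the next funnels are 160 mm away
- tap_right (a joint): angle of the right tap's red lever about its vertical stem, rad: 0 = shut, at its stop, lever across the branch pipe, pointing along the manifold's +y; 1.571 = open, at its other stop, lever in line with the pipe, pointing along -x over the header. Opening is counter-clockwise from above. Stiff (0.22 N m: 4 N at 60 mm out); stays where it is left
- stem_right (a point): on the right tap's stem axis at the lever's mid-height, 120 mm above the bench. The lever's red sleeve runs from 27 to 83 mm out from this axis, 14 mm wide, 16 mm high (112 to 128 mm above the bench); under it are only the tap body and, towards open, the header tube
- funnel_right: right funnel: steel, clamped on its filter holder, white lid 87 mm across; origin on the funnel's axis 102 mm above the bench; it is 145 mm tall from there (top 247 mm above the bench). Fixed. The bottle of its sample stands right behind it, on the far side, 83 mm (give or take 10 mm) from the funnel's axis; the next funnels are 160 mm away
- bottle_blue: blue plastic water bottle with a blue cap and a white label, 66 mm diameter, 212 mm tall, mass about 350 g, loose: the sample to be filtered next. It stands just behind (beyond) its own funnel. Origin at the centre of its underside
- bottle_yellowcap: clear waisted plastic bottle with a yellow cap, 66 mm diameter, 212 mm tall, loose, behind another funnel. Origin at the centre of its underside
- bottle_green: green glass bottle with a green cap and white label, 64 mm diameter, 226 mm tall, loose, behind the remaining funnel. Origin at the centre of its underside
- vial_a: amber glass vial with black cap, 25 mm diameter, 53 mm tall, loose, standing on the bench in front of the header tube. Origin at the centre of its underside
- vial_b: clear vial with black cap, 25 mm diameter, 53 mm tall, loose, standing in front of the header tube. Origin at the centre of its underside
- dishes: stack of three 59 mm petri dishes, 41 mm tall, loose, standing between two funnels. Origin at the centre of its underside
- tablet_jar: white plastic jar, 42 mm diameter, 62 mm tall, loose, standing between the other two funnels. Origin at the centre of its underside
- carton: open white carton with a red band holding three vials, 120 x 60 x 52 mm, loose, at the left of the bench. Origin at the centre of its underside
- beaker: clear beaker, 68 mm diameter, 85 mm tall, with forceps standing in it (125 mm high), loose, at the right of the bench. Origin at the centre of its underside
Things that resemble listed ones, but are neither listed nor needed, are in the scene too. There is more than one size of the bottle_blue; the one meant has the size given above.

How it is judged:
At the end, for the whole second after the job is handed in: The lever of the tap whose funnel has the blue bottle behind it is fully open and the other two are fully shut, each within 0.1 rad (6 degrees) of its stop, and the levers are still (((horizontal distance between bottle_blue and funnel_left below 0.11 m and value of joint tap_left above 1.47 rad and value of joint each of tap_middle, tap_right below 0.1 rad) or (horizontal distance between bottle_blue and funnel_middle below 0.11 m and value of joint each of tap_left, tap_right below 0.1 rad and value of joint tap_middle above 1.47 rad) or (horizontal distance between bottle_blue and funnel_right below 0.11 m and value of joint each of tap_left, tap_middle below 0.1 rad and value of joint tap_right above 1.47 rad)) and velocity of joint tap_left between -0.05 and 0.05 rad/s and velocity of joint tap_middle between -0.05 and 0.05 rad/s and velocity of joint tap_right between -0.05 and 0.05 rad/s); the robot touches nothing.
It fails at once if a bottle, vial, dish stack, jar, carton or beaker is moved, lifted or knocked (by more than 15 mm) (distance of any of bottle_blue, bottle_yellowcap, bottle_green, vial_a, vial_b, dishes, tablet_jar, carton, beaker from where it was at the start of the episode above 0.015 m).
It fails at once if the robot bumps a funnel (more than 5 N) (contact force between any of the fingers, the arm and funnel_left above 5 N or contact force between any of the fingers, the arm and funnel_middle above 5 N or contact force between any of the fingers, the arm and funnel_right above 5 N).
It fails at once if a lever is gripped from both sides instead of pushed (c3 and c4 are the two flanks of its sleeve) ((contact force between the fingers and tap_left_c3 above 2 N and contact force between the fingers and tap_left_c4 above 2 N) or (contact force between the fingers and tap_middle_c3 above 2 N and contact force between the fingers and tap_middle_c4 above 2 N) or (contact force between the fingers and tap_right_c3 above 2 N and contact force between the fingers and tap_right_c4 above 2 N)).
It also fails if it takes over 64 s, if anything falls off the work surface, if the arm or the gripper's body presses on something with over 40 N, if the wrist force passes 120 N, or if a joint passes its speed limit or range.

## Working session

There is one attempt and no reset: what is moved stays moved. The work goes in short steps, Python scripts to look and compute and a tool call to move; the robot and the scene stay as the last step left them, time stands still between calls to the robot, and variables do not carry over. Pictures are saved under pics/ and viewed, at most 10 in all, crops included, and the job is handed in when it is done.

Besides the shell and the picture viewer there is one more tool, called after ">>>" by a JSON object that holds its "api" and its "payload", one argument or row to a line. arm_command: Moves the arm, as the interface text tells. Its arguments: {"type":"object","properties":{"series":{"type":"array","items":{"type":"number"}},"force":{"type":"number"}},"required":["series"]}

```bash
mkdir -p pics
cat > h.py <<'E'
import numpy as np, cv2
from plant import telemetry, vision, ctrl
from scipy.spatial.transform import Rotation as R
def ray(c,u,v,z):
    M=cv2.Rodrigues(np.array(c["rvec"],float))[0];t=np.array(c["tvec"],float).ravel();o=-M.T@t
    p=cv2.undistortPoints(np.array([[[u,v]]],float),np.array(c["K"],float),None)[0,0]
    d=M.T@np.array([p[0],p[1],1]);return o+d*(z-o[2])/d[2]
def proj(c,P): return cv2.projectPoints(np.array(P,float).reshape(-1,1,3),np.array(c["rvec"],float),np.array(c["tvec"],float),np.array(c["K"],float),None)[0][:,0]
E
python3 - <<'E'
from h import *
for n in("scene","top"):
    c=vision.read_camera(n);cv2.imwrite(f"pics/{n}0.png",c["color"])
    M=cv2.Rodrigues(np.array(c["rvec"],float))[0];print(n,-M.T@np.array(c["tvec"]).ravel(),np.array(c["K"])[0,0])
    hsv=cv2.cvtColor(c["color"],cv2.COLOR_BGR2HSV)
    m=((hsv[...,0]<8)|(hsv[...,0]>172))&(hsv[...,1]>140)&(hsv[...,2]>80)
    k,l,s,ce=cv2.connectedComponentsWithStats(m.astype(np.uint8))
    for i in range(1,k):
        if s[i,4]>25:
            r=cv2.minAreaRect(np.argwhere(l==i)[:,::-1].astype(np.float32)); print(s[i],ce[i],r,ray(c,*ce[i],.12))
s=telemetry.get_state();print(s)
E
```

```text
scene [-0.070233   -0.31852957  1.0028478 ] 397.91389546081564
[107 196  13  21 113] [113.52212389 206.2300885 ] ((113.44330596923828, 206.2474365234375), (20.713062286376953, 5.4828691482543945), 66.03751373291016) [0.33243684 0.39895162 0.12      ]
[183 199  20   8 120] [192.625 202.25 ] ((192.58535766601562, 202.268310546875), (5.963303089141846, 19.43595314025879), 83.6598129272461) [0.44030958 0.20843723 0.12      ]
[ 96 201  13  21 110] [101.95454545 211.2       ] ((101.9137954711914, 211.03448486328125), (20.79787826538086, 5.385165214538574), 68.1985855102539) [0.30492439 0.41612939 0.12      ]
[241 217  18  15 119] [249.69747899 224.10084034] ((249.76919555664062, 224.15382385253906), (6.1017022132873535, 19.969207763671875), 56.3099365234375) [0.4444985  0.02807514 0.12      ]
[106 220  21  12  48] [115.72916667 225.72916667] ((115.63739776611328, 225.72947692871094), (2.395108699798584, 21.928546905517578), 64.79888153076172) [0.28303685 0.34957488 0.12      ]
[294 229  20  12 128] [303.5390625 234.5546875] ((303.6499938964844, 234.44998168945312), (6.324555397033691, 20.5
[... 844 characters left out ...]

{'time': 0.1, 'qpos': array([ 1.06704487e+00,  2.87137156e-01,  1.57802039e+00,  3.09827624e-05,
        1.27860837e+00, -1.50022092e-01]), 'dq': array([-0.00045956, -0.00217774, -0.00337336,  0.00069557,  0.00143997,
        0.00036563]), 'joint_efforts': array([ 1.39588472e-03, -4.07304275e+01, -2.93696380e+01, -8.39597533e-05,
        3.49197944e-03,  5.64717723e-06]), 'eef_pos': array([0.23351018, 0.63269391, 0.23005097]), 'tcp_rot': array([ 1.75948338e-01,  9.84398802e-01, -1.02432788e-03, -3.62957591e-04]), 'contact_force': array([-0.97551311,  0.87447136, -0.3845546 ]), 'wrist_torque': array([ 0.04344889, -0.00074874,  0.04787806]), 'finger_force': 0.0, 'opening': 1.0048136880077014}
```

View pics/scene0.png

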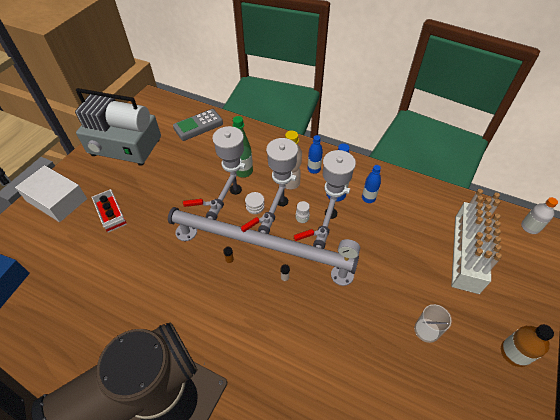

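View pics/top0.png

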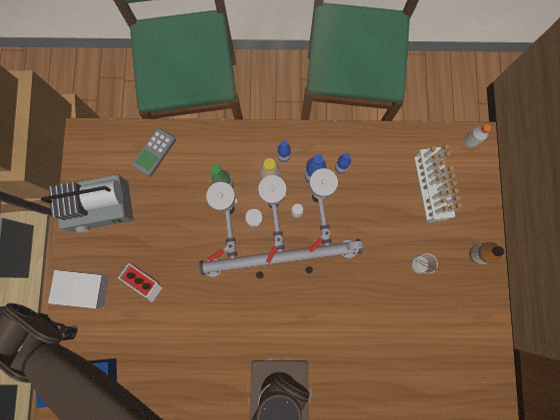

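The scene view shows three red levers at about (193,202), (250,224) and (304,235). The big blue bottle stands behind the right funnel (343,160), yellow behind the middle and green behind the left. The other two blue bottles are smaller and stand apart. In the top view the lids are at about (220,196), (272,189) and (323,182). So I open the right tap and shut the left and middle ones.

```bash
cat >> h.py <<'E'
def stems():
    L=np.load("man.npy"); return L   # rows: o, ex, ey
E
python3 - <<'E'
from h import *
c=vision.read_camera("top");im=c["color"];hsv=cv2.cvtColor(im,cv2.COLOR_BGR2HSV)
m=((hsv[...,1]<60)&(hsv[...,2]>150)).astype(np.uint8)
P=[]
for x0,y0 in((220,196),(272,189),(323,182)):
    w=np.zeros_like(m);cv2.circle(w,(x0,y0),18,1,-1)
    cs,_=cv2.findContours(m*w,cv2.RETR_EXTERNAL,cv2.CHAIN_APPROX_NONE);k=max(cs,key=cv2.contourArea)
    (u,v),r=cv2.minEnclosingCircle(k);p=ray(c,u,v,.24);P.append(p);print(u,v,r,p,np.hypot(*(ray(c,u+r,v,.24)-p)[:2]))
P=np.array(P)
ey=P[0]-P[2];print(np.linalg.norm(ey));ey[2]=0;ey/=np.linalg.norm(ey);ex=np.array([ey[1],-ey[0],0])
o=P.mean(0)-.145*ex;o[2]=0;np.save("man.npy",np.array([o,ex,ey]));print(o,ex,ey)
for cam in("top","scene"):
    c=vision.read_camera(cam);hsv=cv2.cvtColor(c["color"],cv2.COLOR_BGR2HSV)
    m=((hsv[...,0]<8)|(hsv[...,0]>172))&(hsv[...,1]>140)&(hsv[...,2]>80)
    k,l,s,ce=cv2.connectedComponentsWithStats(m.astype(np.uint8));img=c["color"].copy()
    for y in(.16,0,-.16):
        S=o+ey*y+[0,0,.12];ok=[]
        for i in range(1,k):
            if s[i,4]>25:
                d=ray(c,*ce[i],.122)-S
                if np.hypot(*d[:2])<.08: print(cam,y,S,"r",np.hypot(*d[:2]),"ang",np.arctan2(-d@ex,d@ey))
        for q in proj(c,[S]): cv2.circle(img,tuple(int(round(a)) for a in q),2,(0,255,0),-1)
    b=[(190,170,360,290),(170,110,390,300)][cam=="scene"]
    cv2.imwrite(f"pics/{cam}1.png",cv2.resize(img[b[1]:b[3],b[0]:b[2]],None,fx=3.5,fy=3.5,interpolation=cv2.INTER_CUBIC)[:600,:800])
s=telemetry.get_state();print(R.from_quat(s["tcp_rot"]).as_matrix().round(3))
E
```

```text
219.7553253173828 195.3297882080078 14.01219367980957 [0.61465395 0.18279367 0.24      ] 0.042543566202127354
272.2627258300781 188.38136291503906 14.354351043701172 [0.63753206 0.02348848 0.24      ] 0.04377951613338217
323.60205078125 181.5408172607422 13.837404251098633 [ 0.6602077  -0.13338708  0.24      ] 0.04239038386540967
0.3194454717329896
[0.49394646 0.00362098 0.        ] [0.98978003 0.14260258 0.        ] [-0.14260258  0.98978003  0.        ]
top 0.16 [0.47113005 0.16198579 0.12      ] r 0.05443454733821607 ang 0.4293448832705576
top 0 [0.49394646 0.00362098 0.12      ] r 0.052388357065794346 ang 0.9720416276276489
top -0.16 [ 0.51676288 -0.15474382  0.12      ] r 0.052984288710621136 ang 0.6528574241482435
scene 0.16 [0.47113005 0.16198579 0.12      ] r 0.05563700264177235 ang 0.472833243433594
scene 0 [0.49394646 0.00362098 0.12      ] r 0.05578097595174495 ang 0.9915886808468123
scene -0.16 [ 0.51676288 -0.15474382  0.12      ] r 0.055808163473571176 ang 0.6854513323477821
[[-0.938  0.346 -0.001]
 [ 0.346  0.938 -0.001]
 [ 0.    -0.001 -1.   ]]
```

View pics/top1.png

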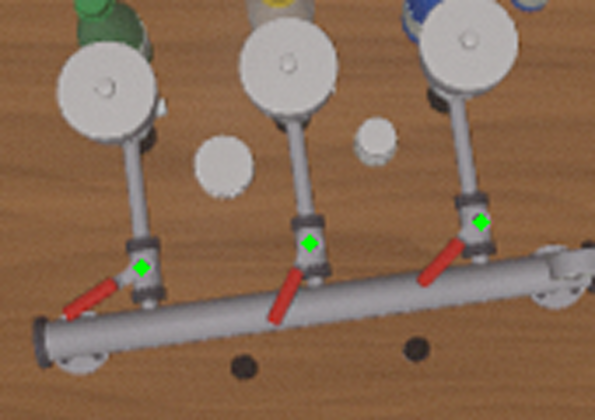

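View pics/scene1.png

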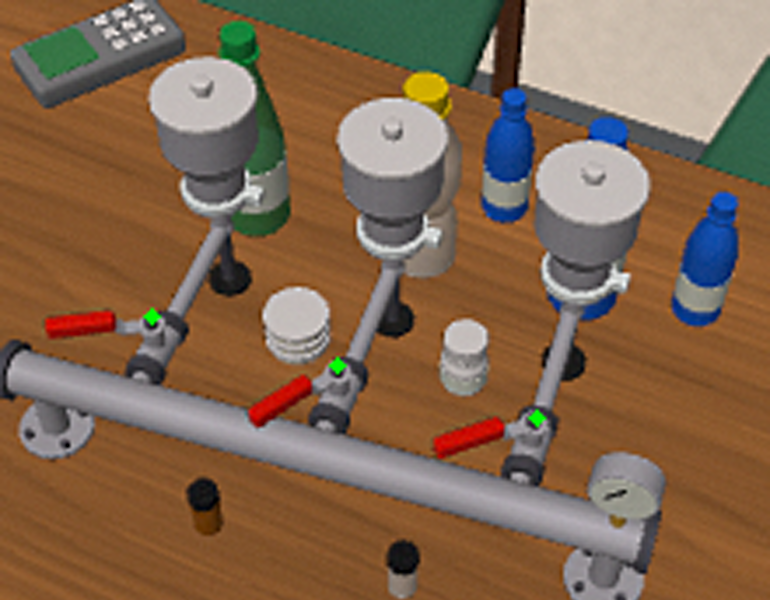

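The overlay puts the stems on the taps (green dots). Lever angles are left about 0.45, middle about 0.98 and right about 0.67 rad. I close the fingers and move above the header side of the left lever, with the tool aligned to the manifold.

>>> {"api": "arm_command", "payload": {
  "series": [-32.1,-35.6,0,0,0,-28.45,1,-32.1,-35.6,0,0,0,-28.45,1,-32.1,-35.6,0,0,0,-28.45,1,-32.1,-35.6,0,0,0,-28.45,1,-32.1,-35.6,0,0,0,-28.45,1,-32.1,-35.6,0,0,0,-28.45,1,-32.1,-35.6,0,0,0,-28.45,1,-32.1,-35.6,0,0,0,-28.45,1,-32.1,-35.6,0,0,0,-28.45,1,-32.1,-35.6,0,0,0,-28.45,1]
}}

```text
time: 1.08
eef_pos: [0.388, 0.2456, 0.2315]
tcp_rot: [-0.072, 0.997, 0.0, 0.0]
contact_force: [0.5, 0.2, 0.2]
opening: -0.004
finger_force: 0.0
```

```bash
cat > w.py <<'E'
from h import *
o,ex,ey=stems();s=telemetry.get_state();p=s["eef_pos"]-o
M=R.from_quat(s["tcp_rot"]).as_matrix();print("t",s["time"],"man mm",round(p@ex*1e3,1),round(p@ey*1e3,1),round(p[2]*1e3,1),"toolx.ex",M[:,0]@ex,"tooly.ex",M[:,1]@ex,"F man",s["contact_force"]@ex,s["contact_force"]@ey,s["contact_force"][2],"q",s["qpos"].round(2))
E
python3 w.py
```

```text
t 1.0833 man mm -70.3 254.6 231.5 toolx.ex -0.9999996569596377 tooly.ex -0.00021784370444005559 F man 0.5497477689995408 0.09758331762149536 0.23727482401845978 q [ 0.34 -0.21  2.09 -0.    1.26 -1.37]
```

>>> {"api": "arm_command", "payload": {
  "series": [-1.5,-6.1,0,0,0,0,1,-1.5,-6.1,0,0,0,0,1,-1.5,-6.1,0,0,0,0,1,-1.5,-6.1,0,0,0,0,1]
}}

```text
time: 1.42
eef_pos: [0.4117, 0.1883, 0.2314]
tcp_rot: [-0.07, 0.998, 0.0, 0.0]
contact_force: [0.6, -0.3, -0.2]
opening: 0.005
finger_force: 0.0
```

```bash
python3 w.py
```

```text
t 1.4167 man mm -55.1 194.6 231.4 toolx.ex -0.9999941682159968 tooly.ex 0.0034139755780653036 F man 0.5267758355262748 -0.3535146634025253 -0.22894030697021678 q [ 0.2  -0.22  2.1   0.    1.27 -1.51]
```

>>> {"api": "arm_command", "payload": {
  "series": [0,0,3,0,0,0,1,0,0,6,0,0,0,1,0,0,9,0,0,0,1,0,0,11,0,0,0,1,0,0,12.2,0,0,0,1,0,0,12.2,0,0,0,1]
}}

```text
time: 1.92
eef_pos: [0.4083, 0.1899, 0.1059]
tcp_rot: [-0.072, 0.997, -0.0, -0.004]
contact_force: [-0.3, -1.2, 0.2]
opening: 0.001
finger_force: 0.0
```

```bash
python3 w.py; python3 -c "
from h import *
c=vision.read_camera('scene');cv2.imwrite('pics/s2.png',cv2.resize(c['color'][120:280,100:380],None,fx=2.8,fy=2.8))"
```

```text
t 1.9167 man mm -58.2 196.6 105.9 toolx.ex -0.9999714452475797 tooly.ex -0.001765903980040199 F man -0.48978991502613173 -1.1893408117718252 0.18172893297784948 q [ 0.21 -0.07  2.21  0.    1.01 -1.51]
```

View pics/s2.png

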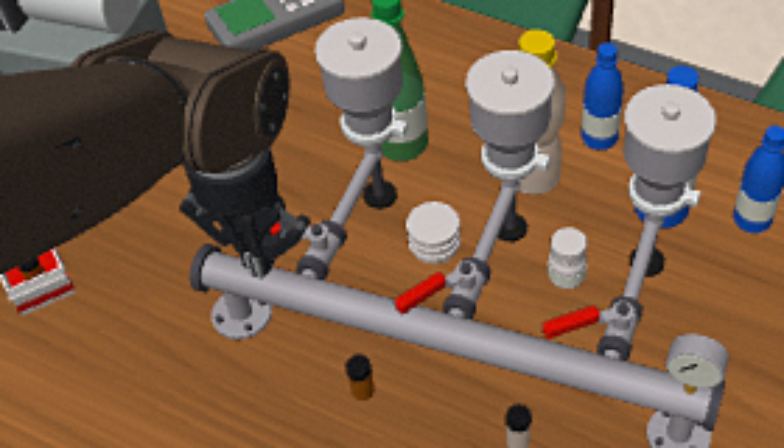

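The finger is in front of the left lever at about (255,265), just above the header. Now I push it shut.

>>> {"api": "arm_command", "payload": {
  "series": [-0.8,0.4,0,0,0,0,1,-1.6,0.8,0,0,0,0,1,-2.3,1.2,0,0,0,0,1,-3,1.6,0,0,0,0,1,-3.5,1.8,0,0,0,0,1,-3.7,1.8,0,0,0,0,1,-3.7,1.8,0,0,0,0,1]
}}

```text
time: 2.55
eef_pos: [0.4464, 0.2129, 0.1099]
tcp_rot: [-0.071, 0.997, 0.0, 0.0]
contact_force: [-2.4, -1.1, 0.9]
opening: 0.003
finger_force: 1.0
```

```bash
cat > lev.py <<'E'
from h import *
o,ex,ey=stems()
for cam in("top","scene"):
    c=vision.read_camera(cam);hsv=cv2.cvtColor(c["color"],cv2.COLOR_BGR2HSV)
    m=((hsv[...,0]<8)|(hsv[...,0]>172))&(hsv[...,1]>140)&(hsv[...,2]>80)
    k,l,s,ce=cv2.connectedComponentsWithStats(m.astype(np.uint8))
    for y in(.16,0,-.16):
        S=o+ey*y
        for i in range(1,k):
            d=ray(c,*ce[i],.122)-S
            if s[i,4]>15 and np.hypot(*d[:2])<.085: print(cam,y,"n",s[i,4],"r",np.hypot(*d[:2]).round(4),"ang",np.arctan2(-d@ex,d@ey).round(3))
E
python3 w.py;python3 lev.py
```

```text
t 2.55 man mm -17.3 213.9 109.9 toolx.ex -0.9999994576279971 tooly.ex 0.0003070749545031865 F man -2.4922910356980754 -0.7821460969606918 0.8785799683045135 q [ 0.24  0.03  2.11  0.    1.   -1.47]
top 0 n 64 r 0.0528 ang 0.97
top -0.16 n 68 r 0.0529 ang 0.654
scene 0.16 n 20 r 0.0334 ang 0.094
scene 0 n 120 r 0.0555 ang 0.99
scene -0.16 n 129 r 0.0554 ang 0.684
```

>>> {"api": "arm_command", "payload": {
  "series": [-0.2,0,0,0,0,0,1,-0.4,0,0,0,0,0,1,-0.4,0,0,0,0,0,1]
}}

```text
time: 2.9
eef_pos: [0.4474, 0.2129, 0.1095]
tcp_rot: [-0.071, 0.997, 0.0, -0.003]
contact_force: [-8.1, 0.2, 6.0]
opening: -0.0
finger_force: 4.7
```

```bash
python3 w.py
```

```text
t 2.9 man mm -16.3 213.8 109.5 toolx.ex -0.9999776861020913 tooly.ex 0.0006056873513909073 F man -7.997159819109293 1.3812030993890423 5.967110010172847 q [ 0.24  0.03  2.1   0.    1.01 -1.48]
```

It has reached the stop: the force went up and the finger advanced only 1 mm. I back off and lift.

>>> {"api": "arm_command", "payload": {
  "series": [1,0,0,0,0,0,1,3,-0.5,0,0,0,0,1,3.5,-1,-3,0,0,0,1,3.5,-1,-6,0,0,0,1,3.5,-1,-9,0,0,0,1,3.5,-1,-9,0,0,0,1]
}}

```text
time: 3.4
eef_pos: [0.4204, 0.1988, 0.2067]
tcp_rot: [-0.071, 0.997, 0.001, 0.008]
contact_force: [0.7, 0.5, 0.6]
opening: -0.003
finger_force: 0.0
```

```bash
python3 w.py;python3 lev.py
```

```text
t 3.4 man mm -45.0 203.7 206.7 toolx.ex -0.9998703866903197 tooly.ex 0.00048389537393938415 F man 0.734329220419517 0.441063390374796 0.5603858164393514 q [ 0.22 -0.18  2.11 -0.    1.2  -1.49]
top 0 n 65 r 0.0524 ang 0.968
top -0.16 n 69 r 0.0531 ang 0.651
scene 0.16 n 109 r 0.0548 ang 0.018
scene 0 n 120 r 0.0558 ang 0.992
scene -0.16 n 130 r 0.0558 ang 0.685
```

>>> {"api": "arm_command", "payload": {
  "series": [1.6,-4,0,0,0,0,1,1.6,-8,0,0,0,0,1,1.6,-12,0,0,0,0,1,1.6,-16,0,0,0,0,1,1.6,-20.5,0,0,0,0,1,1.6,-20.5,0,0,0,0,1,1.6,-20.5,0,0,0,0,1,1.6,-20.5,0,0,0,0,1]
}}

```text
time: 4.17
eef_pos: [0.4289, -0.007, 0.198]
tcp_rot: [-0.071, 0.998, 0.001, -0.001]
contact_force: [0.4, 0.5, 0.4]
opening: 0.002
finger_force: 0.0
```

```bash
python3 w.py
```

```text
t 4.1667 man mm -65.9 -1.2 198.0 toolx.ex -0.9999970683081522 tooly.ex 0.0016594805079159182 F man 0.4173686209880066 0.4024937207158991 0.4264060694745581 q [-0.25 -0.25  2.19  0.    1.21 -1.97]
```

>>> {"api": "arm_command", "payload": {
  "series": [0,0,3,0,0,0,1,0,0,6,0,0,0,1,0,0,8,0,0,0,1,0,0,8.9,0,0,0,1,0,0,8.9,0,0,0,1]
}}

```text
time: 4.58
eef_pos: [0.4273, -0.0052, 0.1075]
tcp_rot: [-0.073, 0.997, 0.001, -0.003]
contact_force: [-0.6, -0.2, 0.1]
opening: -0.0
finger_force: 0.0
```

```bash
python3 w.py; python3 lev.py
```

```text
t 4.5833 man mm -67.2 0.8 107.5 toolx.ex -0.9999817474768302 tooly.ex -0.0023723919968147355 F man -0.6643922813186042 -0.14816657455713722 0.1143793624162482 q [-0.25 -0.13  2.26  0.    1.01 -1.97]
top 0.16 n 78 r 0.0551 ang -0.034
top -0.16 n 67 r 0.0526 ang 0.652
scene 0 n 35 r 0.0747 ang 1.008
scene -0.16 n 132 r 0.0555 ang 0.683
```

>>> {"api": "arm_command", "payload": {
  "series": [-0.5,0.8,0,0,0,0,1,-1,1.6,0,0,0,0,1,-1.6,2.5,0,0,0,0,1,-2.1,3.3,0,0,0,0,1,-2.8,4,0,0,0,0,1,-3.6,4.6,0,0,0,0,1,-4.3,5,0,0,0,0,1,-4.7,5.1,0,0,0,0,1,-5,5.1,0,0,0,0,1,-5,5.1,0,0,0,0,1]
}}

```text
time: 5.52
eef_pos: [0.4707, 0.051, 0.1105]
tcp_rot: [-0.072, 0.997, 0.0, -0.003]
contact_force: [-6.1, -1.7, 4.6]
opening: -0.003
finger_force: 3.3
```

```bash
python3 w.py; python3 lev.py
```

```text
t 5.5167 man mm -16.3 50.2 110.5 toolx.ex -0.9999868168216255 tooly.ex -0.0006541631302709464 F man -6.272677957083468 -0.8008372885400574 4.582839038907605 q [-0.11 -0.02  2.16 -0.    1.01 -1.82]
top 0.16 n 76 r 0.055 ang -0.034
top -0.16 n 66 r 0.0532 ang 0.653
scene 0.16 n 99 r 0.0529 ang 0.024
scene -0.16 n 129 r 0.0557 ang 0.687
```

Another 2 mm to seat it, then back off and lift.

>>> {"api": "arm_command", "payload": {
  "series": [-0.3,0,0,0,0,0,1,-0.3,0,0,0,0,0,1,1,0,0,0,0,0,1,3,0,0,0,0,0,1,3.5,0,-3,0,0,0,1,3.5,0,-6,0,0,0,1,3.5,0,-9,0,0,0,1,3.5,0,-9,0,0,0,1]
}}

```text
time: 6.28
eef_pos: [0.4418, 0.0457, 0.2083]
tcp_rot: [-0.071, 0.997, -0.001, 0.008]
contact_force: [1.2, -0.1, 0.6]
opening: 0.004
finger_force: 0.0
```

```bash
python3 w.py; python3 lev.py; python3 -c "
from h import *
c=vision.read_camera('scene');cv2.imwrite('pics/s3.png',cv2.resize(c['color'][80:300,100:380],None,fx=2.7,fy=2.7))"
```

```text
t 6.2833 man mm -45.6 49.1 208.3 toolx.ex -0.9998793480348013 tooly.ex 0.00026284517923387334 F man 1.1727382013368977 -0.23554675073685857 0.594672090064077 q [-0.13 -0.23  2.15  0.    1.21 -1.84]
top 0.16 n 75 r 0.0553 ang -0.028
top -0.16 n 67 r 0.0533 ang 0.651
scene 0.16 n 111 r 0.0554 ang 0.013
scene 0 n 103 r 0.0533 ang 0.028
scene -0.16 n 129 r 0.0557 ang 0.687
```

View pics/s3.png

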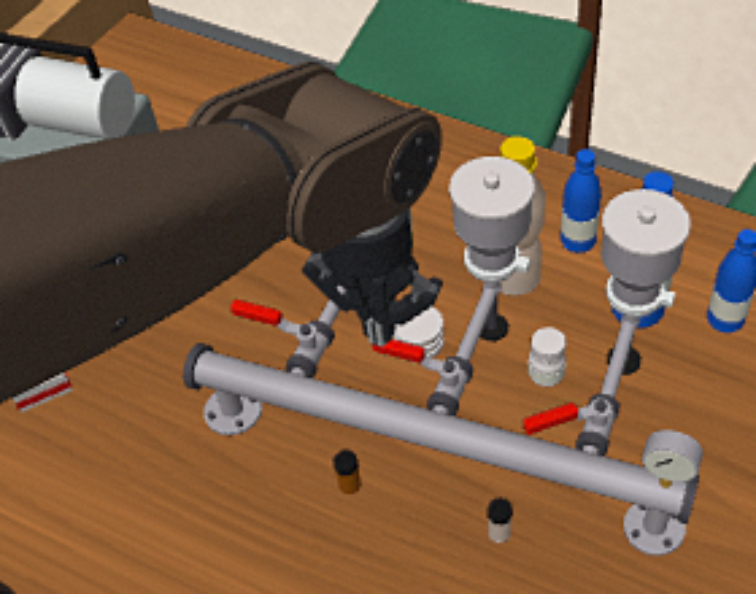

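The left and middle levers are now square across their pipes, at about (256,311) and (400,350) in the crop. Next is the right lever, pushed from its funnel side.

>>> {"api": "arm_command", "payload": {
  "series": [0,-4,0,0,0,0,1,0,-8,0,0,0,0,1,-2,-12,0,0,0,0,1,-4.3,-14.8,0,0,0,0,1,-4.3,-14.8,0,0,0,0,1,-4.3,-14.8,0,0,0,0,1,-4.3,-14.8,0,0,0,0,1]
}}

```text
time: 7.02
eef_pos: [0.4999, -0.0944, 0.1984]
tcp_rot: [-0.071, 0.997, 0.001, -0.002]
contact_force: [0.0, -0.0, -0.1]
opening: 0.002
finger_force: 0.0
```

```bash
python3 w.py
```

```text
t 7.0167 man mm -8.1 -97.9 198.4 toolx.ex -0.9999950500619126 tooly.ex 0.0006905026408690207 F man 0.01866264446233968 -0.019379826447163056 -0.06799667205159249 q [-0.39 -0.05  2.01  0.    1.19 -2.1 ]
```

>>> {"api": "arm_command", "payload": {
  "series": [-0.7,0.1,0,0,0,0,1,-0.7,0.1,3,0,0,0,1,-0.7,0.1,6,0,0,0,1,-0.7,0.1,8,0,0,0,1,-0.7,0.1,8.9,0,0,0,1,-0.7,0.1,8.9,0,0,0,1]
}}

```text
time: 7.52
eef_pos: [0.5057, -0.0913, 0.109]
tcp_rot: [-0.072, 0.997, 0.001, -0.002]
contact_force: [-0.7, -0.8, -1.0]
opening: 0.002
finger_force: 0.0
```

```bash
python3 w.py; python3 lev.py
```

```text
t 7.5167 man mm -1.9 -95.6 109.0 toolx.ex -0.9999908322433791 tooly.ex -0.0009504578136383411 F man -0.8349611464827579 -0.6893407665053645 -1.037840377924858 q [-0.38  0.07  2.06  0.    1.01 -2.09]
top 0.16 n 79 r 0.0548 ang -0.034
top 0 n 77 r 0.0562 ang -0.029
scene 0 n 116 r 0.056 ang 0.012
scene -0.16 n 129 r 0.0557 ang 0.687
```

>>> {"api": "arm_command", "payload": {
  "series": [0.8,-0.4,0,0,0,0,1,1.6,-0.8,0,0,0,0,1,2.3,-1.2,0,0,0,0,1,3,-1.7,0,0,0,0,1,3.7,-2.2,0,0,0,0,1,4.4,-2.8,0,0,0,0,1,4.8,-3.4,0,0,0,0,1,5,-3.9,0,0,0,0,1,5,-3.9,0,0,0,0,1]
}}

```text
time: 8.37
eef_pos: [0.4637, -0.1394, 0.1127]
tcp_rot: [-0.07, 0.998, -0.0, 0.001]
contact_force: [0.7, 1.6, 0.5]
opening: -0.001
finger_force: 0.7
```

```bash
python3 w.py; python3 lev.py
```

```text
t 8.3667 man mm -50.3 -137.3 112.7 toolx.ex -0.9999944608946265 tooly.ex 0.0021708403645371256 F man 0.9408409334149315 1.454244222225863 0.485235043633664 q [-0.5  -0.    2.13  0.    1.01 -2.22]
top 0.16 n 77 r 0.0551 ang -0.028
top 0 n 74 r 0.0562 ang -0.025
scene -0.16 n 83 r 0.0613 ang 1.546
```

>>> {"api": "arm_command", "payload": {
  "series": [0,-0.2,0.2,0,0,0,1,0,-0.4,0.2,0,0,0,1,0,-0.4,0.2,0,0,0,1]
}}

```text
time: 8.72
eef_pos: [0.4635, -0.14, 0.1096]
tcp_rot: [-0.071, 0.997, 0.004, -0.001]
contact_force: [-2.5, 10.9, 7.8]
opening: 0.004
finger_force: 5.8
```

```bash
python3 w.py; python3 lev.py
```

```text
t 8.7167 man mm -50.7 -137.8 109.6 toolx.ex -0.999997092362036 tooly.ex 0.001765552061477934 F man -0.9396476002980688 11.115924329275362 7.846577617939174 q [-0.51  0.01  2.13  0.01  1.01 -2.22]
top 0.16 n 75 r 0.0548 ang -0.032
top 0 n 76 r 0.0559 ang -0.029
scene -0.16 n 78 r 0.0627 ang 1.554
```

It is at the stop: 11 N and no further movement. I back off along +y and lift well clear.

>>> {"api": "arm_command", "payload": {
  "series": [0,1,0,0,0,0,1,0,2.5,0,0,0,0,1,0,3,-3,0,0,0,1,0,3,-6,0,0,0,1,0,3,-10,0,0,0,1,0,3,-14,0,0,0,1,0,3,-14,0,0,0,1,0,3,-14,0,0,0,1]
}}

```text
time: 9.48
eef_pos: [0.4613, -0.1139, 0.2526]
tcp_rot: [-0.071, 0.997, -0.002, 0.003]
contact_force: [-1.1, 0.1, 0.0]
opening: -0.001
finger_force: 0.0
```

```bash
python3 w.py; python3 lev.py; python3 -c "
from h import *
c=vision.read_camera('scene');cv2.imwrite('pics/s4.png',cv2.resize(c['color'][80:300,100:380],None,fx=2.7,fy=2.7))"
```

```text
t 9.4833 man mm -49.1 -111.7 252.6 toolx.ex -0.9999852508611295 tooly.ex 1.3691231212346827e-05 F man -1.0775037431997516 0.24035133397618377 0.025474096520774925 q [-0.46 -0.19  2.03 -0.    1.29 -2.17]
top 0.16 n 77 r 0.0549 ang -0.032
top 0 n 74 r 0.0559 ang -0.033
scene 0.16 n 40 r 0.0393 ang 0.086
scene 0 n 116 r 0.056 ang 0.012
scene -0.16 n 104 r 0.0551 ang 1.549
```

View pics/s4.png

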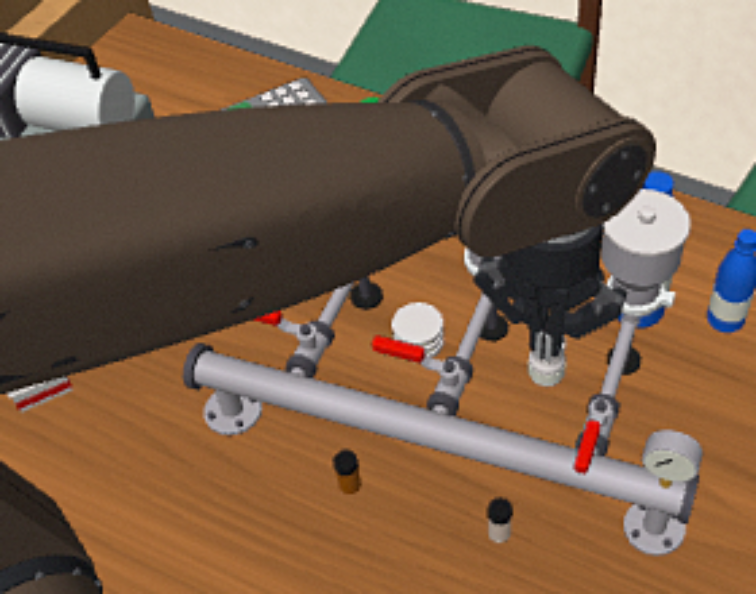

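The right lever at (588,447) lies in line with its pipe. The middle lever (398,348) and the left lever are square across theirs. The arm touches nothing, so I hand in.

```bash
python3 -c "
from plant import ctrl
print(ctrl.sign_off())"
```

```text
the job is handed in; nothing more can be done
None
```

Job handed in at about 9.5 s with the right tap (blue bottle's funnel) fully open and the left and middle taps shut; the last camera check put all three within about 0.03 rad of their stops, and the judging result wasn't shown.

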